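Seal the blue lid along its row of snaps

ROBOT

A 6-joint arm with a two-finger parallel gripper is mounted at the origin on the work surface. World frame = base frame: x ahead of the robot, y to its left, z up, the work surface at z = 0. Lengths are in mm, angles in rad, forces in N, time in s.
With the tool pointing down it reaches from about 300 to 775 mm from the base axis. Payload 14.6 kg.
Tool frame: the origin (TCP) lies on the centre line of the jaws, within the pads' length; the fingertips stand manip.tcp_to_tips ahead of it and the grasp point (between the pads) lies 5 mm behind it (manip.tcp_to_tips is the distance from the TCP to the fingertips, in mm); z points along the fingers, y is the direction in which the jaws open and shut (so a half turn about z gives the same grasp; the last joint's range is limited). The gripper opens to 94 mm and grips with 3 to 60 N. Pads are 16 mm wide; open, the fingers measure 119 mm over their backs; the gripper's body (75 mm by 177 mm) begins 78 mm behind the grasp point.
Start: joints at [1.081, 0.3, 1.521, -0, 1.321, -0.067], TCP at [225.67, 501.56, 219.446] pointing down, gripper open.
Joint ranges: [-3.03, 3.03], [-0.79, 2.21], [0.23, 2.52], [-1.04, 4.18], [0, 3.07], [-2.55, 2.55]. Speed limits (rad/s): [2.22, 2.22, 2.57, 3.14, 3.14, 3.14].

INTERFACE

Orientations are given as [roll, pitch, yaw] about the fixed x, y, z axes, in that order (R = Rz(yaw) Ry(pitch) Rx(roll)).
In Python, from cell import manip, optics, workorder gives the robot as it stands. The module is installed in compiled form; this text tells all that it offers.
- The arm moves only by the tool jog_arm, never from a script. Its argument "deltas" is text: rows parted by semicolons, each of 5 numbers parted by spaces: the shift along the tool's x, y, z in mm, then the turn about the tool's z in rad, then the finger opening in mm, from 0 to 94. In form: tx ty tz twist grip; .... A call has exactly 10 rows; each row is the pose to reach, as a shift and turn from the pose commanded when the call began, along the tool's axes at that moment; what a row does not reach only later rows make up. A row lasts 1/8 s, in which the tool goes at most 62.5 mm and 10.7 degrees, less where a joint would pass 70% of its speed; a pose out of reach is approached as far as the arm can. A call with a gripper value outside its range is refused whole. The fingers move at their own pace and stop on an object; "squeeze" is the grip in N (left out, the last holds). Time passes only in rows, so rows that repeat a pose let the fingers close, or fill a call up. It gives the time, the measured TCP pose, the force and the opening at its end, in the units of the state.
- manip.read_state(): the state, without advancing time (a new reading comes with each control period).
- optics.camera(name): name is "side" or "top"; returns (picture, depth): 420x560x3 uint8, red, green, blue; 420x560 float32, mm along the optical axis (not along the pixel's ray), 0 where there is no reading.
- optics.get_calibration(name): a dict with "intrinsics" (3x3 intrinsics, pixels), "R" (3x3) and "t" (3): a world point X has camera coordinates R X + t. Camera axes: x right, y down, z forward; pixel columns grow to the right and rows downward; lengths in mm; the calibration is good to about 2 mm. A picture is of the moment at which its call begins. get_calibration takes no time and is no camera call.
- workorder.sign_off(): hands the job in, once; it reports no verdict.
The state is a dict: "clock": time; "joints": joint angles; "qd": joint speeds; "effort": joint torques, N m; "eef_pos": TCP position; "eef_rot": TCP orientation; "wrist_force": force on the tool from outside, world axes, zero at the start; "moment": the same for the moment, N m; "finger_gap": finger opening in mm.
Only numpy, scipy, OpenCV 4.12 (cv2) and the standard library are available. Lean on these libraries where they do the work, as an engineer would, in place of code of your own. Each camera call takes 0.05 s, during which the arm holds its last target.

TASK

Seal the tub with the blue lid: with closed fingertips, start on the orange snap next to the yellow tab and run along the row to its other end, gently pressing each snap fully down in turn, one after the other. Do not grip, lift or shove the tub, do not lean hard on it, leave everything else alone, and finish with the hand clear.

Things in the scene. Friction and masses are not known exactly. Their poses are not given: they have to be found in the camera images.
- tub: Clear food tub with a BLUE lid, the one to seal; loose, about 2 kg. 150 mm (x) by 220 mm (y), lid 158 x 228 mm, flat lid top 90 mm above the table. Origin at the centre of its underside, z up. Five orange snaps run along its -x long side at x = -55 mm, y = -80 to 80 mm. A flat yellow tab sticks out of the lid at the row's first (-y) end.
- lid (a joint): How far the blue lid is pressed down on its soft gasket, m: 0 at rest, 0.008 at most. It yields about 1 mm for every 3 N and springs back.
- snap1_top (a point): Centre of the top of orange snap 1 of 5 (1 is at the yellow tab); moves with the snap. Each snap is 16 mm across the row and 32 mm along it: an 8 mm flat top with a 12 mm slope at either end, so a finger can glide from one to the next; pitch 40 mm. Up, it stands 4.5 mm above the lid; fully pressed, 1 mm.
- snap2_top (a point): Centre of the top of orange snap 2 of 5 (1 is at the yellow tab); moves with the snap. Same shape as snap 1.
- snap3_top (a point): Centre of the top of orange snap 3 of 5 (1 is at the yellow tab); moves with the snap. Same shape as snap 1.
- snap4_top (a point): Centre of the top of orange snap 4 of 5 (1 is at the yellow tab); moves with the snap. Same shape as snap 1.
- snap5_top (a point): Centre of the top of orange snap 5 of 5 (1 is at the yellow tab); moves with the snap. Same shape as snap 1.
- snap1 (a joint): How far snap 1 is pressed into the lid, m: 0 up (starts at 0 to 0.001), 0.0035 fully down. It yields at about 1.5 N and stays where it is left.
- snap2 (a joint): How far snap 2 is pressed into the lid, m: 0 up (starts at 0 to 0.001), 0.0035 fully down. As snap 1.
- snap3 (a joint): How far snap 3 is pressed into the lid, m: 0 up (starts at 0 to 0.001), 0.0035 fully down. As snap 1.
- snap4 (a joint): How far snap 4 is pressed into the lid, m: 0 up (starts at 0 to 0.001), 0.0035 fully down. As snap 1.
- snap5 (a joint): How far snap 5 is pressed into the lid, m: 0 up (starts at 0 to 0.001), 0.0035 fully down. As snap 1.
- sealed_tub: Bystander: same tub with a GREEN lid without snaps, already sealed, full, loose; 150 x 220 x 90 mm, origin under its centre. Leave alone.
- shaker: Bystander: small glass jar with red cap, 40 mm wide, 85 mm tall, loose, stands upright between the tubs; origin under its centre.
- bowl: Bystander: white bowl with orange rim, 254 mm wide, 92 mm tall, loose; origin under its centre.
- block: Bystander: grey-brown food block 60 x 70 x 35 mm on the white cutting board, loose; origin under its centre.
- knife: Bystander: kitchen knife on the cutting board, about 240 mm long along its y, loose; origin at its middle, underside.
- mug: Bystander: blue mug, 80 mm wide, 90 mm tall, loose; origin under its centre.
- soy_bottle: Bystander: amber bottle with red cap, 60 mm wide, 180 mm tall, loose; origin under its centre.

How it is judged (in metres and radians):
On the way, in this order (a step that is already met when the one before it is completed fails the run):
1. snap 1 is pressed down (2.6 mm or more of 3.5)  while the next is still up (value of joint snap1 above 0.0026 m and not (value of joint snap2 above 0.0026 m)).
2. snap 2 is pressed down (2.6 mm or more of 3.5)  while the next is still up (value of joint snap2 above 0.0026 m and not (value of joint snap3 above 0.0026 m)).
3. snap 3 is pressed down (2.6 mm or more of 3.5)  while the next is still up (value of joint snap3 above 0.0026 m and not (value of joint snap4 above 0.0026 m)).
4. snap 4 is pressed down (2.6 mm or more of 3.5)  while the next is still up (value of joint snap4 above 0.0026 m and not (value of joint snap5 above 0.0026 m)).
5. snap 5 is pressed down (2.6 mm or more of 3.5)  (value of joint snap5 above 0.0026 m).
At the end, for the whole second after the job is handed in: All five snaps are pressed at least 2.6 mm of their 3.5 mm; the tub stands flat on the table (tilt below 0.05 rad), at rest, within 30 mm of where it was (value of joint each of snap1, snap2, snap3, snap4, snap5 above 0.0026 m and height (world z) of tub below 0.006 m and angle between tub's own z axis and vertical below 0.05 rad and linear speed of tub below 0.02 m/s and distance of tub from where it was at the start of the episode below 0.03 m); the robot touches nothing.
It fails at once if the tub is shoved more than 30 mm (distance of tub from where it was at the start of the episode above 0.03 m).
It fails at once if the tub is lifted or tipped (height (world z) of tub above 0.008 m or angle between tub's own z axis and vertical above 0.1 rad).
It fails at once if the fingers lean on or squeeze the tub with more than 30 N (contact force between the fingers and tub above 30 N).
It fails at once if another thing is moved more than 20 mm (distance of any of sealed_tub, shaker, bowl, block, knife, mug, soy_bottle from where it was at the start of the episode above 0.02 m).
It also fails if it takes over 42 s, if anything falls off the work surface, if the arm or the gripper's body presses on something with over 40 N, if the wrist force passes 120 N, or if a joint passes its speed limit or range.

## Working session

There is one attempt and no reset: what is moved stays moved. The work goes in short steps, Python scripts to look and compute and a tool call to move; the robot and the scene stay as the last step left them, time stands still between calls to the robot, and variables do not carry over. Pictures are saved under pics/ and viewed, and the job is handed in when it is done.

Besides the shell and the picture viewer there is one more tool, called after "Emit:" as name(argument=value, ...), one argument or row to a line, values as JSON. jog_arm: Moves the arm, as the interface text tells. Its arguments: {"type":"object","properties":{"deltas":{"type":"string"},"squeeze":{"type":"number"}},"required":["deltas"]}

```bash
mkdir -p pics
python3 - <<'E'
from cell import manip, optics, workorder
import cv2, numpy as np
s=manip.read_state(); print(s); print(manip.tcp_to_tips)
for n in("top","side"):
    p,d=optics.camera(n); cv2.imwrite(f"pics/{n}0.png",p[...,::-1]); np.savez(f"{n}0.npz",p=p,d=d)
    print(optics.get_calibration(n))
E
```

```text
{'clock': 0.0, 'joints': array([ 1.08138828e+00,  3.00463890e-01,  1.52155684e+00,  3.05856249e-05,
        1.32069809e+00, -6.65963379e-02]), 'qd': array([ 0.00082184, -0.00159236,  0.00056107, -0.00067755, -0.0007643 ,
       -0.00016778]), 'effort': array([-6.93408697e-05, -5.31815815e+01, -3.52742743e+01,  7.08748936e-02,
        2.43919948e-02, -8.90864521e-05]), 'eef_pos': array([225.56204185, 501.36025321, 218.90053139]), 'eef_rot': array([-3.14047095e+00, -1.04503103e-04,  2.71877330e+00]), 'wrist_force': array([ 0.13011262,  0.25575756, -0.62744858]), 'moment': array([-0.03808789,  0.05553674,  0.02277366]), 'finger_gap': 94.43128981334526}
14.0
{'intrinsics': array([[422.82208295,   0.        , 281.83589004],
       [  0.        , 422.82208295, 202.78213235],
       [  0.        ,   0.        ,   1.        ]]), 'R': array([[-0.01051708, -0.99990396,  0.00902586],
       [-0.98353465,  0.0087155 , -0.18050939],
       [ 0.18041339, -0.01077568, -0.98353185]]), 't': array([  54.06509621,  602.33535508, 1138.0512026 ])}
{'intrinsics': array([[467.85973348,   0.        , 279.36071873],
       [  0.        , 467.85973348, 214.97333146],
       [  0.        ,   0.        ,   1.        ]]), 'R': array([[ 0.98244711, -0.18633349,  0.00880365],
       [-0.13536324, -0.74458847, -0.65365496],
       [ 0.12835291,  0.64098974, -0.75674149]]), 't': array([-599.36559677,  168.99628577, 1356.51117792])}
```

View pics/top0.png

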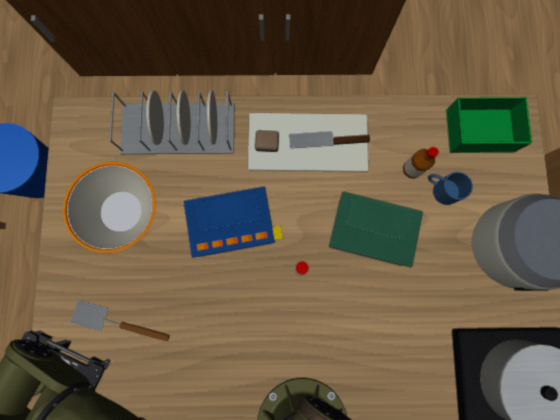

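View pics/side0.png

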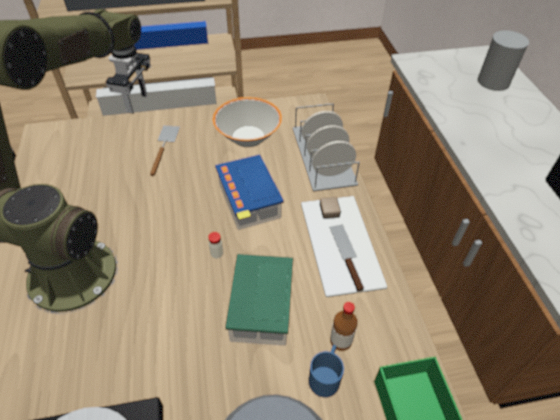

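The top picture shows the blue lid spanning about (185–275, 188–255). Its orange snaps run from (202,246) to (261,236), and the yellow tab is at (277,233), so snap 1 is the rightmost. The side view agrees. The shaker is at (302,268).

```bash
cat > h.py <<'E'
from cell import manip, optics, workorder
import cv2, numpy as np
def onplane(n,u,v,z):
    c=optics.get_calibration(n); K,R,t=c["intrinsics"],c["R"],c["t"]
    ray=R.T@np.linalg.inv(K)@np.array([u,v,1.]); C=-R.T@t
    return C+ray*(z-C[2])/ray[2]
def withdepth(n,u,v,d):
    c=optics.get_calibration(n); K,R,t=c["intrinsics"],c["R"],c["t"]
    return R.T@(np.linalg.inv(K)@np.array([u,v,1.])*d-t)
E
python3 - <<'E'
from h import *
for n,box in(("top",(185,225,285,262)),("side",(210,155,260,225))):
    f=np.load(n+"0.npz");p,d=f['p'],f['d']
    x0,y0,x1,y1=box
    crop=p[y0-15:y1+5,x0-5:x1+5]
    cv2.imwrite(f"pics/{n}crop.png",cv2.resize(crop[...,::-1],None,fx=6,fy=6,interpolation=cv2.INTER_NEAREST))
    hsv=cv2.cvtColor(p,cv2.COLOR_RGB2HSV)
    for nm,lo,hi in(("or",(5,130,120),(20,255,255)),("ye",(23,130,120),(34,255,255))):
        m=cv2.inRange(hsv,lo,hi); mm=np.zeros_like(m); mm[y0:y1,x0:x1]=m[y0:y1,x0:x1]
        k,l,st,ce=cv2.connectedComponentsWithStats(mm)
        for i in range(1,k):
            if st[i,4]<8: continue
            u,v=ce[i]; dd=np.median(d[l==i])
            print(n,nm,st[i],ce[i].round(1),onplane(n,u,v,93.5).round(1),withdepth(n,u,v,dd).round(1))
    m=cv2.inRange(hsv,(100,120,60),(125,255,255)); mm=np.zeros_like(m)
    a,b,c_,e=(180,180,285,262) if n=="top" else (205,150,290,225)
    mm[b:e,a:c_]=m[b:e,a:c_]
    print(cv2.minAreaRect(cv2.findNonZero(mm)))
    ys,xs=np.nonzero(mm); 
    P=np.array([withdepth(n,x,y,d[y,x]) for x,y in zip(xs,ys)]); print("lid z",np.median(P[:,2]))
# other heights for route
f=np.load("top0.npz");d=f['d']
for nm,u,v in(("shaker",302,268),("bowlrim",155,207),("sealed",376,228)): print(nm,withdepth("top",u,v,d[v,u]).round(0))
E
```

```text
top or [256 232  11   7  64] [261.  235.1] [507.8 105.6  93.5] [507.8 105.6  93.2]
top or [242 235  10   7  58] [246.3 237.9] [500.7 144.9  93.5] [500.7 145.   92.7]
top or [227 238  11   7  59] [231.6 240.7] [493.7 184.3  93.5] [493.7 184.4  92.8]
top or [212 241  11   6  54] [216.7 243.4] [486.8 224.1  93.5] [486.8 224.2  92.6]
top or [197 243  11   7  62] [202.2 246. ] [480.3 262.8  93.5] [480.4 263.   92.6]
top ye [273 226  10  14 113] [277.3 232.5] [514.5  61.8  93.5] [514.9  61.8  89.5]
((227.987060546875, 221.62733459472656), (56.569427490234375, 83.50054931640625), 79.87532806396484)Traceback (most recent call last):
  File "<stdin>", line 20, in <module>
  File "h.py", line 8, in withdepth
    c=optics.get_calibration(n); K,R,t=c["intrinsics"],c["R"],c["t"]
ValueError: time passes only in moves, steps and waits
```

```bash
sed -i 's/^import cv2.*/import cv2, numpy as np, functools\ncal=functools.lru_cache()(optics.get_calibration)/; s/c=optics.get_calibration(n)/c=cal(n)/' h.py
python3 - <<'E'
from h import *
n="side";x0,y0,x1,y1=(210,155,260,225)
f=np.load(n+"0.npz");p,d=f['p'],f['d']
hsv=cv2.cvtColor(p,cv2.COLOR_RGB2HSV)
m=cv2.inRange(hsv,(5,130,120),(20,255,255)); mm=np.zeros_like(m); mm[y0:y1,x0:x1]=m[y0:y1,x0:x1]
k,l,st,ce=cv2.connectedComponentsWithStats(mm)
for i in range(1,k):
    if st[i,4]<8: continue
    u,v=ce[i]; dd=np.median(d[l==i])
    print(n,st[i],ce[i].round(1),onplane(n,u,v,93.5).round(1),withdepth(n,u,v,dd).round(1))
for nn,uv in(("top",((228,212),(210,220),(250,210),(225,228))),("side",((250,190),(260,185),(255,200)))):
    D=np.load(nn+"0.npz")['d']
    for u,v in uv: print("lid",nn,withdepth(nn,u,v,D[v,u]).round(1))
f=np.load("top0.npz");d=f['d']
for nm,u,v in(("shaker",302,268),("bowlrim",155,207),("sealed",376,228)): print(nm,withdepth("top",u,v,d[v,u]).round(0))
s=manip.read_state(); print(s['clock'])
from scipy.spatial.transform import Rotation as Ro
R=Ro.from_euler('xyz',s['eef_rot']).as_matrix(); print(R.round(4), s['eef_pos'])
E
```

```text
side [222 167   5   5  18] [224.1 169. ] [476.4 257.8  93.5] [476.4 258.6  92.8]
side [226 175   4   5  17] [227.6 177.1] [483.1 218.7  93.5] [483.2 220.   92.3]
side [229 183   5   6  22] [231.3 185.6] [490.1 179.2  93.5] [490.2 180.8  91.9]
side [233 192   5   6  21] [235.1 194.2] [497.2 140.2  93.5] [497.3 142.2  91.3]
side [237 201   5   6  25] [238.9 203.4] [503.8 100.3  93.5] [503.8 101.1  92.6]
lid top [571.3 194.8  95.2]
lid top [550.7 244.   89.3]
lid top [577.4 135.7  88.1]
lid top [528.5 203.   89.2]
lid side [545.  150.9  92.4]
lid side [578.8 165.3  94.1]
lid side [554.2 109.5  89.1]
shaker [420.  -4.  83.]
bowlrim [604. 421.  -3.]
sealed [ 524. -205.   92.]
0.1
[[-9.119e-01  4.103e-01 -5.000e-04]
 [ 4.103e-01  9.119e-01 -9.000e-04]
 [ 1.000e-04 -1.000e-03 -1.000e+00]] [225.5905465  501.38304339 218.95747085]
```

Snaps located: both cameras agree on them to about 4 mm, so I'm using the mean. Next: go above snap 1, close the fingers, and set the jaw axis across the row.

Emit:
jog_arm(
  deltas="-42 -25 3 0.1 0; -90 -53 8 0.2 0; -140 -83 15 0.3 0; -190 -112 22 0.4 0; -240 -142 30 0.5 0; -290 -172 38 0.6 0; -335 -198 45 0.7 0; -375 -222 52 0.8 0; -405 -240 57 0.9 0; -419 -248 60 0.975 0",
  squeeze=5,
)

```text
clock: 1.35
eef_pos: [506.6, 101.8, 158.8]
eef_rot: [-3.141, 0.0, 1.739]
wrist_force: [-0.2, 0.5, 0.7]
finger_gap: 0.9
```

```bash
cat > look.py <<'E'
from h import *
import sys
from scipy.spatial.transform import Rotation as Ro
s=manip.read_state(); print(s['clock'],s['eef_pos'].round(2),s['wrist_force'].round(2),s['finger_gap'],s['qd'].round(3))
R=Ro.from_euler('xyz',s['eef_rot']).as_matrix(); print(R.round(4))
t=sys.argv[1]
for n,(x0,y0,x1,y1) in(("top",(175,175,295,265)),("side",(190,110,300,230))):
    p,d=optics.camera(n); np.savez(f"{n}{t}.npz",p=p,d=d)
    c=cv2.resize(p[y0:y1,x0:x1,::-1],None,fx=5,fy=5,interpolation=cv2.INTER_CUBIC)
    cv2.imwrite(f"pics/{n}{t}.png",c)
E
python3 look.py 1
```

```text
1.35 [506.58 101.84 158.81] [-0.19  0.49  0.67] 0.9040237750147639 [-0.197  0.129 -0.111  0.003 -0.019  0.381]
[[-1.676e-01  9.859e-01 -9.000e-04]
 [ 9.859e-01  1.676e-01 -2.000e-04]
 [-0.000e+00 -9.000e-04 -1.000e+00]]
```

Emit:
jog_arm(
  deltas="0 0 0 0 0; 0 0 5 0 0; 0 0 12 0 0; 0 0 20 0 0; 0 0 28 0 0; 0 0 36 0 0; 0 0 42 0 0; 0 0 45 0 0; 0 0 45 0 0; 0 0 45 0 0",
)

```text
clock: 2.7
eef_pos: [506.1, 103.5, 114.7]
eef_rot: [3.141, 0.0, 1.744]
wrist_force: [-0.4, 0.3, -0.0]
finger_gap: 0.6
```

```bash
python3 look.py 2
```

```text
2.7 [506.15 103.49 114.68] [-0.36  0.26 -0.03] 0.6034406951832535 [-0.001 -0.001  0.001 -0.     0.     0.   ]
[[-1.722e-01  9.851e-01  4.000e-04]
 [ 9.851e-01  1.722e-01  0.000e+00]
 [-0.000e+00  4.000e-04 -1.000e+00]]
```

View pics/side2.png

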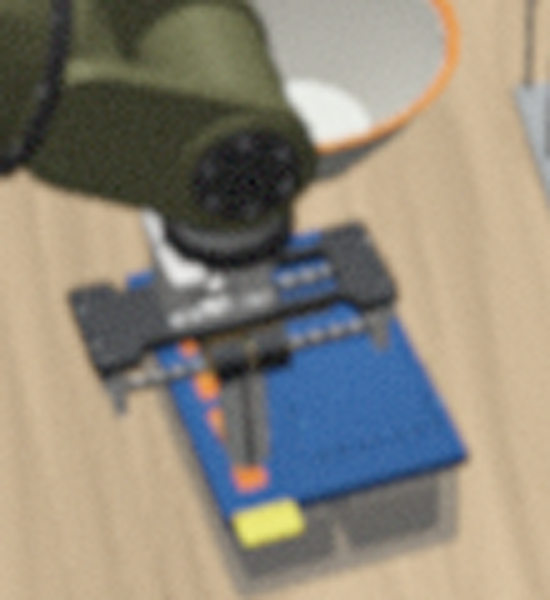

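View pics/top2.png

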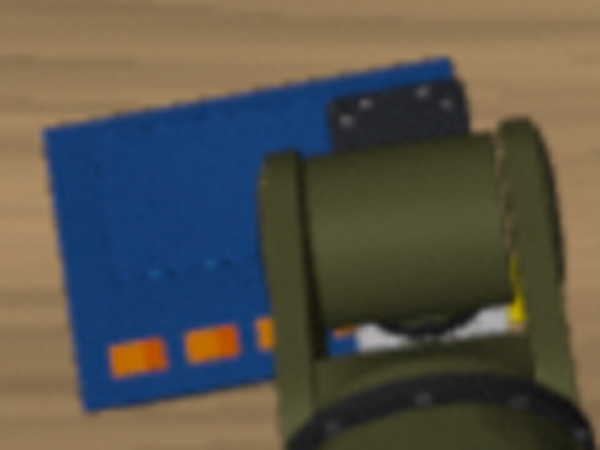

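The side view shows the closed tips centred over snap 1 (snap at crop (250,478), tips at (247,463)), with the yellow tab beyond it. Pressing gently.

Emit:
jog_arm(
  deltas="0 0 2 0 0; 0 0 4 0 0; 0 0 6 0 0; 0 0 7 0 0; 0 0 8 0 0; 0 0 9 0 0; 0 0 10 0 0; 0 0 11 0 0; 0 0 11 0 0; 0 0 11 0 0",
)

```text
clock: 4.05
eef_pos: [506.1, 103.5, 103.7]
eef_rot: [3.141, 0.0, 1.744]
wrist_force: [-2.3, 0.2, 6.4]
finger_gap: 0.6
```

6.4 N, well above the 1.5 N yield and with about 2 mm of gasket travel, so snap 1 is down. Lifting clear, moving 40 mm along the row and pressing snap 2.

Emit:
jog_arm(
  deltas="0 0 -4 0 0; 0 0 -9 0 0; 10 0 -9 0 0; 25 0 -9 0 0; 40 0 -9 0 0; 40 0 -8 0 0; 40 0 -5 0 0; 40 0 -3 0 0; 40 0 -1 0 0; 40 0 0.3 0 0",
)

```text
clock: 5.3
eef_pos: [499.2, 142.7, 103.3]
eef_rot: [3.142, 0.0, 1.744]
wrist_force: [-2.3, 0.0, 5.9]
finger_gap: 0.3
```

Emit:
jog_arm(
  deltas="0 0 0 0 0; 0 0 0 0 0; 0 0 0 0 0; 0 0 0 0 0; 0 0 0 0 0; 0 0 0 0 0; 0 0 0 0 0; 0 0 0 0 0; 0 0 0 0 0; 0 0 0 0 0",
)

```text
clock: 6.55
eef_pos: [499.2, 142.7, 103.5]
eef_rot: [3.141, 0.0, 1.744]
wrist_force: [-1.8, 1.1, 6.2]
finger_gap: 0.5
```

```bash
python3 look.py 3
```

```text
6.55 [499.2  142.74 103.46] [-1.81  1.14  6.2 ] 0.4873506445390492 [ 0.     0.001 -0.     0.    -0.     0.001]
[[-1.720e-01  9.851e-01  2.000e-04]
 [ 9.851e-01  1.720e-01 -1.000e-04]
 [-1.000e-04  2.000e-04 -1.000e+00]]
```

View pics/side3.png

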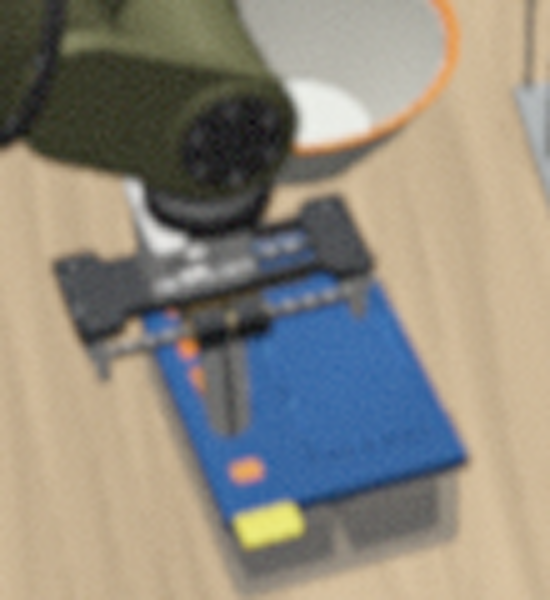

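Snap 1 now looks flat at crop (247,470), the tip covers snap 2 at (230,430), and the tub hasn't moved. On to snap 3.

Emit:
jog_arm(
  deltas="0 0 -4 0 0; 0 0 -9 0 0; 10 0 -9 0 0; 25 0 -9 0 0; 40 0 -9 0 0; 40 0 -8 0 0; 40 0 -5 0 0; 40 0 -2 0 0; 40 0 0 0 0; 40 0 0.3 0 0",
)

```text
clock: 7.9
eef_pos: [492.4, 182.1, 103.1]
eef_rot: [3.141, -0.0, 1.743]
wrist_force: [-1.4, 0.9, 6.5]
finger_gap: 0.3
```

Emit:
jog_arm(
  deltas="0 0 0 0 0; 0 0 0 0 0; 0 0 0 0 0; 0 0 -4 0 0; 0 0 -9 0 0; 20 0 -9 0 0; 40 0 -9 0 0; 40 0 -7 0 0; 40 0 -3 0 0; 40 0 0.2 0 0",
)

```text
clock: 9.15
eef_pos: [485.5, 221.5, 102.6]
eef_rot: [3.141, -0.0, 1.743]
wrist_force: [-2.5, 1.8, 7.4]
finger_gap: 0.7
```

Emit:
jog_arm(
  deltas="0 0 0 0 0; 0 0 0 0 0; 0 0 0 0 0; 0 0 -4 0 0; 0 0 -9 0 0; 20 0 -9 0 0; 40 0 -9 0 0; 40 0 -7 0 0; 40 0 -3 0 0; 40 0 0 0 0",
)

```text
clock: 10.4
eef_pos: [478.5, 261.2, 102.6]
eef_rot: [3.141, -0.001, 1.744]
wrist_force: [-5.2, 2.4, 8.5]
finger_gap: 0.7
```

Emit:
jog_arm(
  deltas="0 0 0 0 0; 0 0 0 0 0; 0 0 0 0 0; 0 0 0 0 0; 0 0 0 0 0; 0 0 0 0 0; 0 0 0 0 0; 0 0 0 0 0; 0 0 0 0 0; 0 0 0 0 0",
)

```text
clock: 11.65
eef_pos: [478.5, 261.2, 103.0]
eef_rot: [3.141, -0.001, 1.743]
wrist_force: [-3.5, 3.6, 6.7]
finger_gap: 0.3
```

All five snaps felt pressed, at 6–8 N each. Lifting and retreating so the cameras can see the row.

Emit:
jog_arm(
  deltas="0 0 -4 0 0; 0 0 -12 0 0; 0 0 -25 0 0; 0 0 -45 0 0; 0 0 -70 0 0; 0 0 -95 0 0; 20 -25 -110 0 0; 50 -60 -115 0 0; 90 -85 -115 0 0; 130 -100 -115 0 0",
)

```text
clock: 12.9
eef_pos: [356.5, 372.8, 218.9]
eef_rot: [3.14, -0.001, 1.744]
wrist_force: [0.5, 0.3, 1.5]
finger_gap: 0.4
```

Emit:
jog_arm(
  deltas="40 -20 0 0 0; 80 -40 0 0 0; 115 -60 0 0 0; 140 -70 0 0 0; 150 -80 0 0 0; 150 -80 0 0 0; 150 -80 0 0 0; 150 -80 0 0 0; 150 -80 0 0 0; 150 -80 0 0 0",
)

```text
clock: 14.15
eef_pos: [253.2, 505.8, 217.7]
eef_rot: [3.142, 0.0, 1.743]
wrist_force: [-0.2, -0.9, 0.0]
finger_gap: 0.9
```

```bash
python3 look.py 4
python3 - <<'E'
from h import *
for n,(x0,y0,x1,y1) in(("top",(185,225,285,262)),("side",(210,155,260,225))):
  for t in "04":
    f=np.load(n+t+".npz");p,d=f['p'],f['d']
    hsv=cv2.cvtColor(p,cv2.COLOR_RGB2HSV)
    m=cv2.inRange(hsv,(5,130,120),(20,255,255)); mm=np.zeros_like(m); mm[y0:y1,x0:x1]=m[y0:y1,x0:x1]
    k,l,st,ce=cv2.connectedComponentsWithStats(mm)
    for i in range(1,k):
        if st[i,4]<8: continue
        u,v=ce[i]; q=d[l==i]; print(n,t,st[i,4],ce[i].round(1),withdepth(n,u,v,np.mean(q)).round(1))
a=np.load("top0.npz")['p'];b=np.load("top4.npz")['p']
cv2.imwrite("pics/full4.png",np.vstack([a,b])[...,::-1][:, :] if 0 else b[...,::-1])
c=[cv2.resize(x[225:262,185:285,::-1],None,fx=7.5,fy=7.5,interpolation=cv2.INTER_CUBIC) for x in(a,b)]
cv2.imwrite("pics/cmp4.png",np.vstack(c))
E
```

```text
14.15 [253.18 505.76 217.66] [-0.24 -0.93  0.04] 0.8627363705325751 [ 0.003  0.003 -0.003  0.    -0.    -0.   ]
[[-1.718e-01  9.851e-01  0.000e+00]
 [ 9.851e-01  1.718e-01 -1.000e-04]
 [-1.000e-04  0.000e+00 -1.000e+00]]
top 0 64 [261.  235.1] [506.  104.9 110.6]
top 0 58 [246.3 237.9] [500.8 145.   92.5]
top 0 59 [231.6 240.7] [493.7 184.4  92.8]
top 0 54 [216.7 243.4] [486.8 224.2  92.5]
top 0 62 [202.2 246. ] [480.4 262.9  92.7]
top 4 26 [260.9 235.3] [507.6 106.   91. ]
top 4 23 [246.3 237.8] [501.1 145.2  91.3]
top 4 26 [231.7 240.6] [494.1 184.4  91.2]
top 4 26 [216.9 243.3] [487.2 224.1  90.5]
top 4 26 [202.  245.9] [480.7 263.6  91.1]
side 0 18 [224.1 169. ] [476.4 259.   92.4]
side 0 17 [227.6 177.1] [483.2 220.   92.3]
side 0 22 [231.3 185.6] [490.2 181.   91.7]
side 0 21 [235.1 194.2] [497.3 141.6  92. ]
side 0 25 [238.9 203.4] [503.8 101.2  92.6]
```

View pics/cmp4.png

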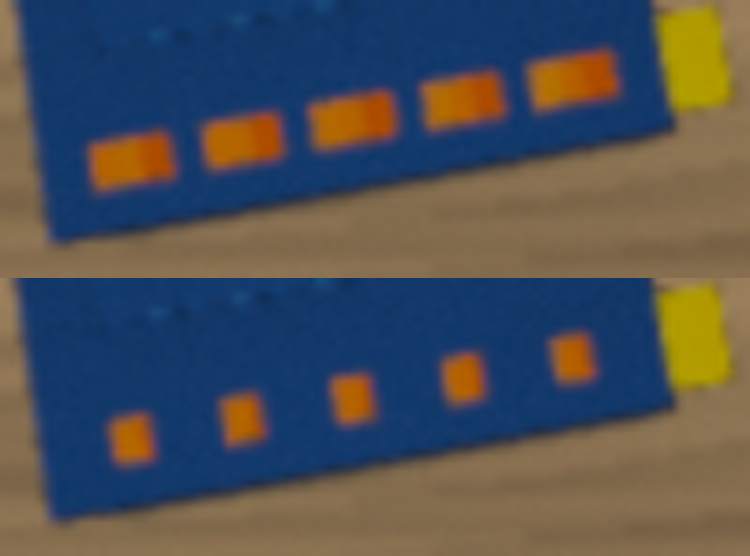

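View pics/side4.png

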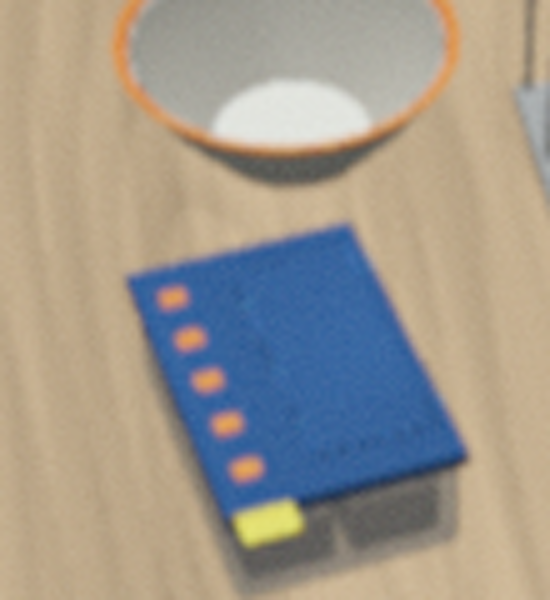

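View pics/full4.png

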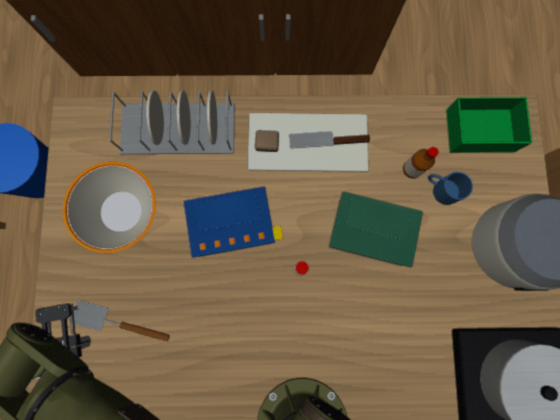

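In the before/after crop only the flat tops of all five snaps are left showing, and they look the same. The tub and the bystanders are where they were, and the hand is clear near (65,330).

```bash
python3 -c "
from cell import workorder
print(workorder.sign_off())"
```

```text
the job is handed in; nothing more can be done
None
```

The tub is sealed: I pressed all five snaps down in order, starting at the yellow tab. I used closed fingertips and lifted slightly between snaps instead of gliding along the row. The job was handed in after about 14 s with the hand clear; the hand-in gives no verdict.

- **Force:** the vertical readings were 6–8.5 N at the wrist, against the 30 N limit. They were taken at the end of each move, so a brief higher peak in between would not show.
- **Snaps:** in the last pictures all five show only their flat tops. Top-camera depth puts them at about 91 mm, which is what fully pressed should read (up, they would stand at 94.5 mm). The joint values themselves can't be read.
- **Tub and other items:** between the first and last pictures the snap positions shifted by less than about 1 mm, and the bystanders looked unmoved. At the end the wrist force was back near zero.
- **Disagreement:** the two cameras differed by about 4 mm on where the snaps were, so I used the average. It caused no visible problem.

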